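Set the inspection light to its third click

TASK

Nobody knows where the inspection light was left, so push the black lever on the light controller all the way back to its dim stop, the end with the shortest tick mark, then push it towards the bright end, counting by feel, and stop at the third click without ever running on towards the fourth. Then press the round button on the controller to store the setting, let it come up again and move clear. Push the sides of the lever only: do not pinch it, do not pick anything up, and leave everything else on the bench where it stands.

Things in the scene. Friction and masses are not known exactly. Their poses are not given: they have to be found in the camera images.
- console: Light controller: low white case, aluminium top, 130 x 270 mm (x, y), 50 mm high, fixed to the bench. Origin: centre of its underside, z up; x points away from the robot; y runs along the lever's slot, dim to bright. The slot lies at x = 0, y = -89 to +3 mm; six black ticks on its -x side grow longer towards bright. Lever centre at y = -78 mm + its travel. Round button at x = -5, y = +85 mm.
- lever (a joint): Lever travel in m: 0 at the dim stop, growing along console +y to 0.070 at the bright stop. Rests at 0, clicks at 14, 28, 42 (the third), 56, 70 mm, crests half-way. Leaving a rest takes 8 to 13 N, less nearer the crest; 1 to 2 mm past it the lever snaps ahead of the finger into the next rest and the push falls to nothing. The stops are firm. Starts at the first or second click.
- lever_top (a point): Centre of the top face of the lever's knob, 90 mm above the bench. The knob is an upright black block 24 mm (console x) by 16 mm (console y, the push direction), from 56 to 90 mm above the bench.
- knob_dim: The half of the knob on the dim (-y) side, whose outer face is pushed to go brighter. Its origin is the point where the lever passes the top plate, under the knob's centre, 50 mm above the bench.
- knob_bright: The half of the knob on the bright (+y) side, whose outer face is pushed to go dimmer. Same origin.
- store (a joint): How far the round button is pressed, in m: 0 up, 0.006 fully down, which takes about 5 N. It springs back.
- store_top (a point): Centre of the top face of the round black button (26 mm across) in its dark steel collar on the console's top.
- board: Loose small circuit board, 75 x 55 x 14 mm, on the bench near the console's robot side. Origin: centre of its underside.
- lens_ring: Loose dark metal ring, 38 mm across, 10 mm high, lying on the console's top beyond the slot. Origin: centre of its underside.
- flux: Loose amber bottle, 40 mm across, 85 mm high, standing beyond the console. Origin: centre of its underside.
- jar: Loose clear jar with a steel cap, 52 mm across, 50 mm high, standing beyond the console. Origin: centre of its underside.
- tape: Loose amber roll of tape, 90 mm across, 18 mm high, lying to the left. Origin: centre of its underside.
- brush: Loose small brush lying on the bench to the right. Origin: underside, near its middle.
- cup: Loose aluminium cup, 60 mm across, 45 mm high, standing to the right. Origin: centre of its underside.

How it is judged:
By the outcome, as a careful person would: the job done as asked, in the order asked, and still so for the second after the job is handed in, with the robot touching nothing.
It also fails if it takes over 69 s, if anything falls off the work surface, if the arm or the gripper's body presses on something with over 40 N, if the wrist force passes 120 N, or if a joint passes its speed limit or range.

ROBOT

A 6-joint arm with a two-finger parallel gripper is mounted at the origin on the work surface. World frame = base frame: x ahead of the robot, y to its left, z up, the work surface at z = 0. Lengths are in m, angles in rad, forces in N, time in s.
With the tool pointing down it reaches from about 0.35 to 1 m from the base axis. Payload 7.1 kg.
Tool frame: the origin (TCP) lies at the very end of the fingers, on their centre line; the grasp point (between the pads) lies 19 mm behind it (arm.grip_point_offset is the distance from the TCP to the grasp point, in m); y points along the fingers, z is the direction in which the jaws open and shut, and the axes are right-handed (so a half turn about y gives the same grasp; the last joint's range is limited). The gripper opens to 85 mm and grips with 20 to 120 N. Pads are 22 mm wide; open, the fingers measure 114 mm over their backs; the gripper's body (76 mm by 85 mm) begins 54 mm behind the grasp point. The pads swing forward as they close: fully open they stand 13 mm farther back than shut.
Start: joints at [-1.327, 0.423, 1.63, -0, 1.089, -0.019], TCP at [0.162, -0.604, 0.204] pointing down, gripper open.
Joint ranges: [-3, 3], [-0.9, 2.11], [0.09, 2.58], [-1.31, 4.45], [0.11, 2.69], [-2.54, 2.54]. Speed limits (rad/s): [2.39, 2.39, 3.01, 3.14, 3.14, 3.14].

INTERFACE

Orientations are given as a rotation vector (axis times angle).
In Python, from workcell import arm gives the robot as it stands.
- The arm moves only by the tool arm_command, never from a script. Its argument "deltas" is a list of rows, each a list of 7 numbers: the closure in counts, from 0 (fully open) to 255 (shut), then the shift along the tool's x, y, z in mm, then the turn, a rotation vector about the tool's x, y, z in rad. A call has 1 to 5 rows; each row shifts and turns the commanded pose from where the row before left it, along the tool's axes as they then stand; what a row does not reach is not made up. A row lasts 1/12 s, in which the tool goes at most 41.7 mm and 7.16 degrees, less where a joint would pass 70% of its speed; a pose out of reach is approached as far as the arm can. A call is refused whole if a number of a shift passes 41.7 or a number of a turn 0.125, either way. A call with a gripper value outside its range is refused whole. The fingers move at their own pace and stop on an object; "force" is the grip in N (left out, the last holds). Time passes only in rows, so rows that do not move let the fingers close. It gives the time, the measured TCP pose, the force and the opening at its end, in the units of the state.
- arm.state(): the state, without advancing time (a new reading comes with each control period).
- arm.grab_frame(name): name is "scene" or "top" or "wrist"; returns the picture (480x640x3 uint8, blue, green, red); there is no depth.
- arm.calibration(name): a dict with "vfov" (degrees; the focal length in pixels is half the picture's height over the tangent of half this angle, whatever the lens; pixels are square), "cx", "cy" (the principal point, pixels), "eye" and "orientation" of the camera in the world; the wrist camera has in their place "mount" (4x4, takes a point from camera to tool coordinates, whose origin is the TCP and whose axes are the tool frame's). Camera axes: x right, y down, z forward; pixel columns grow to the right and rows downward; lengths in m; the calibration is good to about 2 mm. A picture is of the moment at which its call begins: read the wrist's pose just before it. calibration takes no time and is no camera call.
- arm.sign_off(): hands the job in, once; it reports no verdict.
The state is a dict: "clock": time; "qpos": joint angles; "qvel": joint speeds; "joint_efforts": joint torques, N m; "eef_pos": TCP position; "tool_rot": TCP orientation; "contact_force": force on the tool from outside, world axes, zero at the start; "torque": the same for the moment, N m; "width": finger opening in m.
Only numpy, scipy, OpenCV 4.12 (cv2) and the standard library are available. Lean on these libraries where they do the work, as an engineer would, in place of code of your own. Each camera call takes 0.05 s, during which the arm holds its last target. There are 200 camera calls.

## Working session

There is one attempt and no reset: what is moved stays moved. The work goes in short steps, Python scripts to look and compute and a tool call to move; the robot and the scene stay as the last step left them, time stands still between calls to the robot, and variables do not carry over. Pictures are saved under pics/ and viewed, about 8 in all and at most 12, crops included, and the job is handed in when it is done.

Besides the shell and the picture viewer there is one more tool, called as name([rows], argument=value, ...), one row to a line, values as JSON. arm_command: Moves the arm, as the interface text tells. Its arguments: {"type":"object","properties":{"deltas":{"type":"array"},"force":{"type":"number"}},"required":["deltas"]}

```bash
ls; mkdir -p pics; python3 - <<'E'
from workcell import arm
import cv2,numpy as np
print({k:np.round(v,3).tolist() for k,v in arm.state().items()})
for n in("scene","top","wrist"):
    print(n,arm.calibration(n)); cv2.imwrite(f"pics/{n}0.png",arm.grab_frame(n))
print(arm.grip_point_offset)
E
```

```text
pics
{'clock': 0.0, 'qpos': [-1.327, 0.424, 1.631, -0.0, 1.089, -0.019], 'qvel': [0.0, -0.0, 0.001, 0.001, 0.001, -0.001], 'joint_efforts': [-0.001, -55.739, -28.174, -0.0, 0.007, 0.0], 'eef_pos': [0.162, -0.603, 0.203], 'tool_rot': [-0.275, 2.083, -2.08], 'contact_force': [-0.314, 0.566, -0.621], 'torque': [-0.039, -0.007, 0.028], 'width': 0.086}
scene {'vfov': 45.565273143037906, 'cx': 320.0388729966053, 'cy': 243.61659908537573, 'eye': array([1.20762056, 0.25472827, 0.81545132]), 'orientation': array([-1.47595452, -2.16884498,  0.82895121])}
top {'vfov': 49.27813768617068, 'cx': 321.87834991830584, 'cy': 235.39450679361013, 'eye': array([0.45115629, 0.03033776, 1.23905193]), 'orientation': array([-2.19044884,  2.14521184, -0.14574205])}
wrist {'vfov': 60.5146284738717, 'cx': 322.81774662558666, 'cy': 237.7166517966795, 'mount': array([[ 2.18095876e-03,  9.57211489e-01,  2.89381080e-01,
        -7.38925615e-02],
       [-1.09218636e-03, -2.89379315e-01,  9.57213884e-01,
        -1.69193777e-01],
       [ 9.99997025e-01, -2.40370207e-03,  4.14328982e-04,
         6.35415869e-04],
       [ 0.00000000e+00,  0.00000000e+00,  0.00000000e+00,
         1.00000000e+00]])}
0.0187
```

View pics/top0.png

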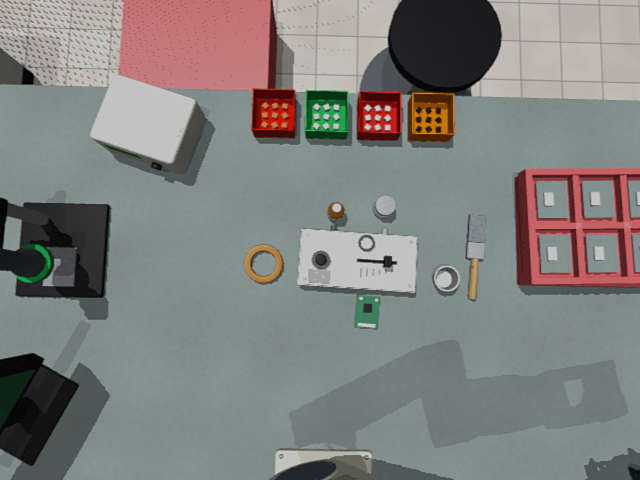

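View pics/scene0.png

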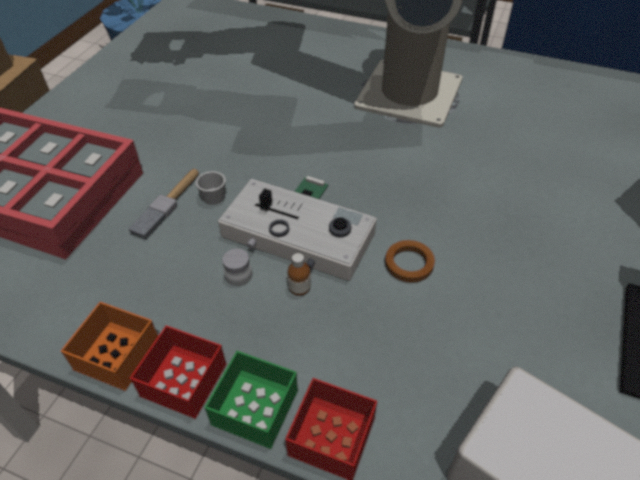

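```bash
cat > h.py <<'E'
from workcell import arm
import cv2,numpy as np
from scipy.spatial.transform import Rotation as R
def cam(n,st=None):
    c=arm.calibration(n); f=240/np.tan(np.radians(c["vfov"]/2))
    K=np.array([[f,0,c["cx"]],[0,f,c["cy"]],[0,0,1]])
    if "mount" in c:
        T=np.eye(4);T[:3,:3]=R.from_rotvec(st["tool_rot"]).as_matrix();T[:3,3]=st["eef_pos"];T=T@c["mount"]
        return K,T[:3,:3],T[:3,3]
    return K,R.from_rotvec(c["orientation"]).as_matrix(),np.array(c["eye"])
def toplane(n,uv,z,st=None):
    K,Rm,e=cam(n,st); uv=np.atleast_2d(uv).astype(float)
    d=(Rm@np.linalg.inv(K)@np.c_[uv,np.ones(len(uv))].T).T
    return e+d*((z-e[2])/d[:,2])[:,None]
def proj(n,p,st=None):
    K,Rm,e=cam(n,st); q=(K@Rm.T@(np.atleast_2d(p)-e).T).T
    return q[:,:2]/q[:,2:]
E
python3 - <<'E'
from h import *
im=cv2.imread("pics/top0.png")
hsv=cv2.cvtColor(im,cv2.COLOR_BGR2HSV)
m=((hsv[...,1]<25)&(hsv[...,2]>150)).astype(np.uint8)*255
m[:215]=0;m[310:]=0;m[:,:290]=0;m[:,425:]=0
m=cv2.morphologyEx(m,cv2.MORPH_CLOSE,np.ones((9,9)));m=cv2.morphologyEx(m,cv2.MORPH_OPEN,np.ones((11,11)))
c=max(cv2.findContours(m,0,2)[0],key=cv2.contourArea)
r=cv2.minAreaRect(c);print(r)
b=cv2.boxPoints(r);w=toplane("top",b,.05);print(w.round(4));print(np.linalg.norm(np.diff(w,axis=0),axis=1),w.mean(0))
g=hsv[...,2]
for nm,(x0,y0,x1,y1),z in(("button",(308,248,334,272),.055),("knob",(378,250,402,274),.09)):
    mm=(g[y0:y1,x0:x1]<60).astype(np.uint8);n,_,s,ce=cv2.connectedComponentsWithStats(mm)
    for i in range(1,n):
        if s[i,4]>20: p=ce[i]+[x0,y0];print(nm,s[i],p,toplane("top",p,z).round(4))
cr=cv2.resize(im[215:305,285:430],None,fx=5.5,fy=5.5,interpolation=cv2.INTER_CUBIC);cv2.imwrite("pics/topc.png",cr)
E
```

```text
((357.37689208984375, 260.4407958984375), (117.8988265991211, 56.6327018737793), 3.8785247802734375)
[[ 0.4791  0.0674  0.05  ]
 [ 0.6081  0.0619  0.05  ]
 [ 0.5956 -0.2083  0.05  ]
 [ 0.4665 -0.1994  0.05  ]]
[0.12915453 0.2705531  0.12945689] [ 0.53730372 -0.06957801  0.05      ]
button [ 8  6 11 12 97] [320.78350515 259.2371134 ] [[0.5375 0.0141 0.055 ]]
knob [  0   6  18  11 101] [386.92079208 261.40594059] [[ 0.5333 -0.1313  0.09  ]]
```

View pics/topc.png

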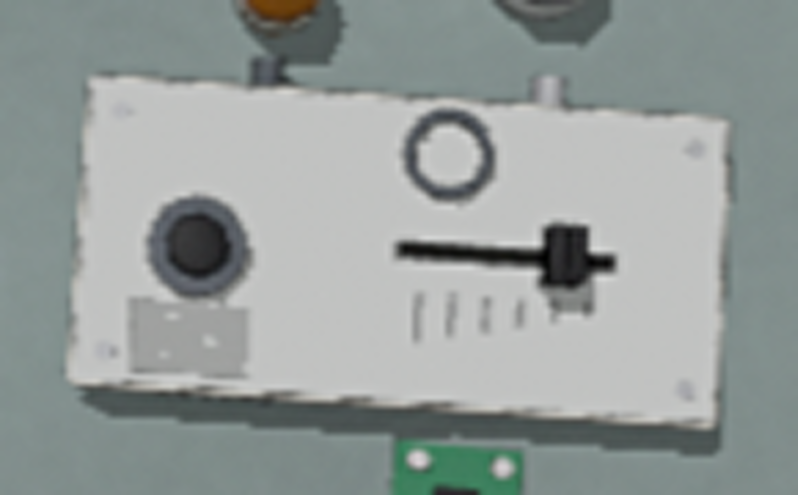

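```bash
cat >> h.py <<'E'
YAW=-0.0467; C=np.array([.5373,-.0697,0])
RC=R.from_rotvec([0,0,YAW]).as_matrix()
def con(p): return (np.array(p)-C)@RC      # world->console
def wor(p): return C+RC@np.array(p)
def delta(pc,xdir):   # to console point pc (m) with tool y down and tool x along console dir xdir
    s=arm.state(); T=R.from_rotvec(s["tool_rot"]).as_matrix()
    x=RC@np.array(xdir,float);y=np.array([0,0,-1.]);G=np.c_[x,y,np.cross(x,y)]
    d=T.T@(wor(pc)-s["eef_pos"])*1000
    return d.round(1),R.from_matrix(T.T@G).as_rotvec().round(3)
E
python3 - <<'E'
from h import *
s=arm.state();print(R.from_rotvec(s["tool_rot"]).as_matrix().round(3))
print(con(toplane("top",[387.9,261.4],.09)[0]).round(4), con(toplane("top",[320.8,259.2],.056)[0]).round(4))
for x in([0,1,0],[0,-1,0],[1,0,0],[-1,0,0]): print(x,delta([0,-.035,.2],x))
E
```

```text
[[-0.966 -0.     0.26 ]
 [-0.26   0.001 -0.966]
 [-0.    -1.    -0.001]]
[-0.001  -0.0638  0.09  ] [-0.0037  0.0837  0.056 ]
[0, 1, 0] (array([-490.1,    3.6, -384.3]), array([1.00e-03, 1.88e+00, 1.00e-03]))
[0, -1, 0] (array([-490.1,    3.6, -384.3]), array([ 1.000e-03, -1.261e+00, -1.000e-03]))
[1, 0, 0] (array([-490.1,    3.6, -384.3]), array([ 0.000e+00, -2.832e+00, -2.000e-03]))
[-1, 0, 0] (array([-490.1,    3.6, -384.3]), array([0.001, 0.31 , 0.   ]))
```

arm_command([
  [255, -41, 0, -4, 0, -0.07, 0],
  [255, -41, 0, -4, 0, -0.07, 0],
  [255, -41, 0, -4, 0, -0.07, 0],
  [255, -41, 0, -4, 0, -0.07, 0],
  [255, -41, 0, -4, 0, -0.07, 0],
], force=60)

```text
clock: 0.57
eef_pos: [0.3437, -0.5044, 0.2035]
tool_rot: [-0.594, 1.869, -1.869]
contact_force: [0.7, 0.1, 0.1]
width: 0.0257
```

arm_command([
  [255, -41, 0, -4, 0, -0.07, 0],
  [255, -41, 0, -4, 0, -0.07, 0],
  [255, -41, 0, -4, 0, -0.07, 0],
  [255, -41, 0, -4, 0, -0.07, 0],
  [255, -41, 0, -4, 0, -0.07, 0],
])

```text
clock: 0.98
eef_pos: [0.4788, -0.3497, 0.2035]
tool_rot: [-0.86, 1.639, -1.639]
contact_force: [0.4, 0.4, -0.7]
width: -0.0003
```

arm_command([
  [255, -41, 0, -4, 0, -0.07, 0],
  [255, -41, 0, -4, 0, -0.07, 0],
  [255, -41, 0, -4, 0, -0.07, 0],
  [255, -41, 0, -4, 0, -0.07, 0],
  [255, 0, 0, 0, 0, 0, 0],
])

```text
clock: 1.4
eef_pos: [0.5438, -0.1941, 0.2035]
tool_rot: [-1.04, 1.442, -1.438]
contact_force: [-0.4, 1.1, -0.4]
width: -0.0002
```

```bash
python3 - <<'E'
from h import *
print(arm.state()["clock"],con(arm.state()["eef_pos"]),delta([0,-.035,.13],[0,-1,0]))
E
```

```text
1.4 [ 0.01231957 -0.12395711  0.2034542 ] (array([-82.2,  73.7, -35.8]), array([ 0.001, -0.273, -0.002]))
```

arm_command([
  [255, 0, 0, 0, 0, -0.091, 0],
  [255, 0, 0, 0, 0, -0.091, 0],
  [255, 0, 0, 0, 0, -0.091, 0],
  [255, -30, 0, -4, 0, 0, 0],
  [255, -30, 0, -4, 0, 0, 0],
])

```text
clock: 1.82
eef_pos: [0.5375, -0.1405, 0.2034]
tool_rot: [-1.182, 1.252, -1.251]
contact_force: [0.8, 0.3, -0.3]
width: -0.0
```

arm_command([
  [255, -29, 0, -4, 0, 0, 0],
  [255, 0, 30, 0, 0, 0, 0],
  [255, 0, 30, 0, 0, 0, 0],
  [255, 0, 10, 0, 0, 0, 0],
  [255, 0, 0, 0, 0, 0, 0],
])

```text
clock: 2.23
eef_pos: [0.533, -0.1104, 0.1311]
tool_rot: [-1.186, 1.255, -1.246]
contact_force: [-0.2, 0.4, 0.3]
width: 0.0
```

```bash
python3 - <<'E'
from h import *
s=arm.state();print(s["clock"],con(s["eef_pos"]),delta([0,-.035,.065],[0,-1,0]),s["contact_force"])
im=arm.grab_frame("scene");cv2.imwrite("pics/s1.png",cv2.resize(im[140:290,180:400],None,fx=3.5,fy=3.5,interpolation=cv2.INTER_CUBIC))
E
```

```text
2.2333 [-0.00237616 -0.04086357  0.13111655] (array([-5.8, 66.1,  2.7]), array([ 0.006, -0.008, -0.001])) [-0.1796727   0.44322204  0.33710938]
```

View pics/s1.png

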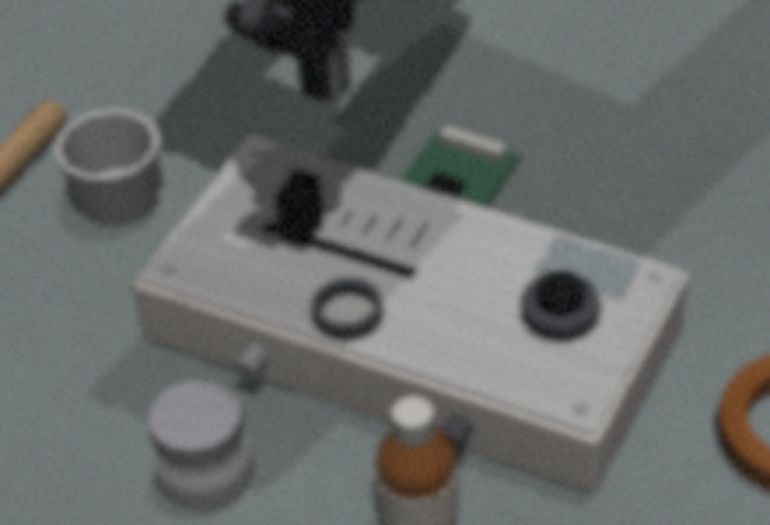

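```bash
python3 - <<'E'
from h import *
s=arm.state();print(proj("scene",s["eef_pos"]), proj("scene",wor([0,-.064,.09])))
E
```

```text
[[273.78998238 176.89409743]] [[264.27561393 191.2795366 ]]
```

arm_command([
  [255, -6, 0, 2, 0, 0, 0],
  [255, 0, 22, 0, 0, 0, 0],
  [255, 0, 22, 0, 0, 0, 0],
  [255, 0, 20, 0, 0, 0, 0],
  [255, 0, 0, 0, 0, 0, 0],
])

```text
clock: 2.7
eef_pos: [0.5366, -0.1047, 0.0682]
tool_rot: [-1.184, 1.252, -1.248]
contact_force: [-0.3, 0.3, 0.1]
width: 0.0002
```

```bash
python3 - <<'E'
from h import *
s=arm.state();print(con(s["eef_pos"]),s["contact_force"])
E
```

```text
[ 0.00094302 -0.03497714  0.06821178] [-0.28853212  0.28812076  0.12175889]
```

arm_command([
  [255, 2, 0, 0, 0, 0, 0],
  [255, 2, 0, 0, 0, 0, 0],
  [255, 2, 0, 0, 0, 0, 0],
  [255, 2, 0, 0, 0, 0, 0],
])

```text
clock: 3.03
eef_pos: [0.5383, -0.1135, 0.0713]
tool_rot: [-1.181, 1.247, -1.251]
contact_force: [1.4, 0.6, -0.2]
width: -0.0003
```

arm_command([
  [255, 1.5, 0, 0, 0, 0, 0],
  [255, 1.5, 0, 0, 0, 0, 0],
])

```text
clock: 3.2
eef_pos: [0.5374, -0.1162, 0.0704]
tool_rot: [-1.182, 1.249, -1.25]
contact_force: [-0.5, -0.0, 0.9]
width: 0.0002
```

arm_command([
  [255, 1.5, 0, 0, 0, 0, 0],
  [255, 1.5, 0, 0, 0, 0, 0],
])

```text
clock: 3.37
eef_pos: [0.5369, -0.1191, 0.0699]
tool_rot: [-1.183, 1.249, -1.25]
contact_force: [0.0, 0.7, -0.4]
width: 0.0
```

arm_command([
  [255, 1.5, 0, 0, 0, 0, 0],
  [255, 1.5, 0, 0, 0, 0, 0],
])

```text
clock: 3.53
eef_pos: [0.5366, -0.122, 0.0697]
tool_rot: [-1.183, 1.25, -1.249]
contact_force: [-0.3, 0.5, 0.5]
width: 0.0003
```

```bash
python3 - <<'E'
from h import *
s=arm.state();print(con(s["eef_pos"]),proj("scene",s["eef_pos"]))
im=arm.grab_frame("scene");a=cv2.resize(im[150:230,220:330],None,fx=5,fy=5,interpolation=cv2.INTER_CUBIC)
im=arm.grab_frame("wrist");b=cv2.resize(im,(320,240))
c=np.zeros((400,880,3),np.uint8);c[:,:550]=a;c[:240,555:875]=b;cv2.imwrite("pics/s2.png",cv2.resize(c,(800,364)))
E
```

```text
[ 0.00175136 -0.05227467  0.06967462] [[270.3076968  201.58444355]]
```

View pics/s2.png

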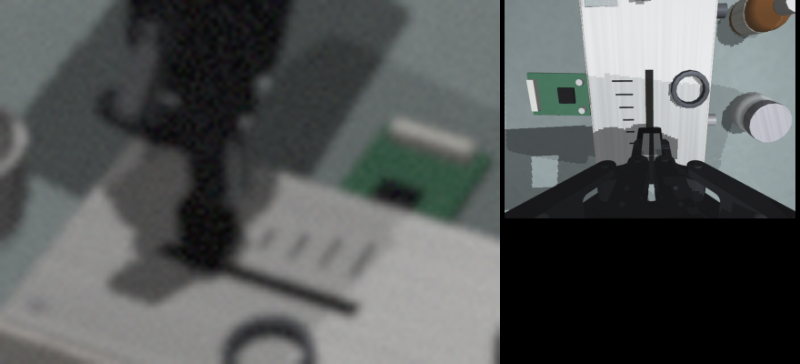

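```bash
python3 - <<'E'
from h import *
s=arm.state()
im=arm.grab_frame("wrist");print(proj("wrist",s["eef_pos"],s),proj("wrist",wor([0,-.064,.09]),s),proj("wrist",wor([0,-.056,.056]),s))
im=np.clip(im[200:480,180:470].astype(float)**.6*8,0,255).astype(np.uint8)
cv2.imwrite("pics/w3.png",cv2.resize(im,None,fx=2,fy=2,interpolation=cv2.INTER_CUBIC))
E
```

```text
[[322.42018936 284.73286078]] [[318.36657631 331.31640705]] [[318.80361444 280.41191772]]
```

View pics/w3.png

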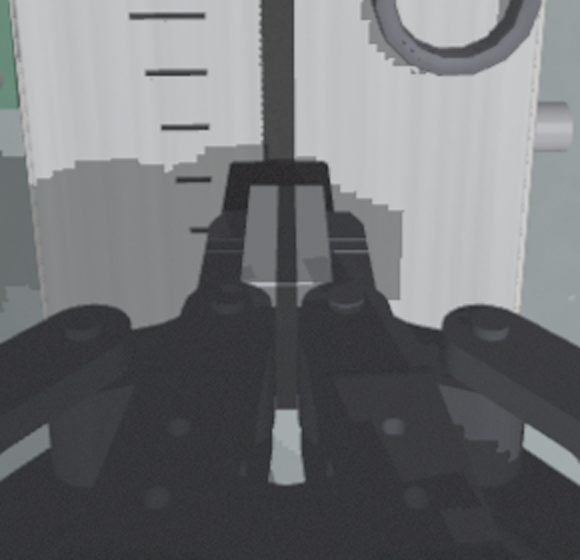

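arm_command([
  [255, 1.5, 0, 0, 0, 0, 0],
  [255, 0, 0, 0, 0, 0, 0],
])

```text
clock: 3.85
eef_pos: [0.5366, -0.1235, 0.0697]
tool_rot: [-1.183, 1.25, -1.25]
contact_force: [0.7, 0.7, 0.1]
width: -0.0004
```

arm_command([
  [255, 1.5, 0, 0, 0, 0, 0],
  [255, 0, 0, 0, 0, 0, 0],
])

```text
clock: 4.02
eef_pos: [0.5365, -0.1251, 0.0697]
tool_rot: [-1.183, 1.25, -1.25]
contact_force: [-0.3, -0.2, 0.8]
width: 0.0001
```

```bash
python3 - <<'E'
from h import *
s=arm.state();print(con(s["eef_pos"]));e=s["eef_pos"];
for d in(0,.015,.03,.06): print(((proj("scene",e+[0,0,d])-[230,150])*8).round())
im=arm.grab_frame("scene");im=cv2.resize(im[150:220,230:310],None,fx=8,fy=8,interpolation=cv2.INTER_CUBIC)
cv2.imwrite("pics/s4.png",np.clip(255*(im/255.)**.45,0,255).astype(np.uint8))
E
```

```text
[ 0.00179991 -0.05532717  0.06972765]
[[311. 409.]]
[[306. 362.]]
[[300. 315.]]
[[290. 216.]]
```

View pics/s4.png

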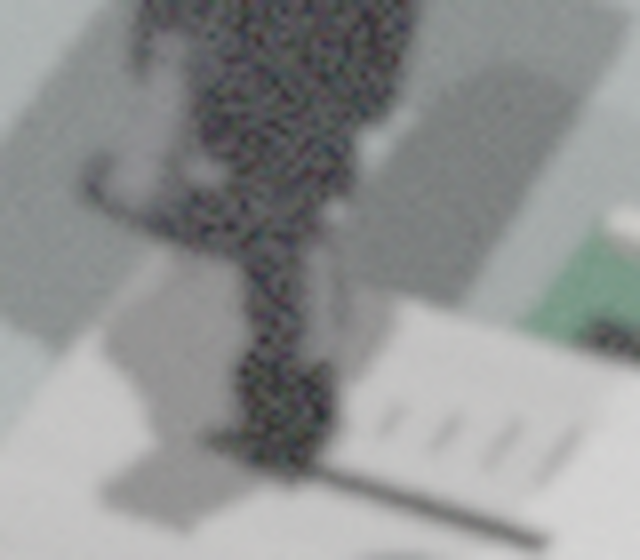

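arm_command([
  [255, -10, 0, -1, 0, 0, 0],
  [255, -10, 0, -1, 0, 0, 0],
  [255, 0, 7, 0, 0, 0, 0],
  [255, 0, 7, 0, 0, 0, 0],
  [255, 0, 0, 0, 0, 0, 0],
])

```text
clock: 4.48
eef_pos: [0.5346, -0.1042, 0.0542]
tool_rot: [-1.185, 1.251, -1.248]
contact_force: [0.4, -0.6, 0.2]
width: -0.0001
```

arm_command([
  [255, 2, 0, 0, 0, 0, 0],
  [255, 2, 0, 0, 0, 0, 0],
  [255, 2, 0, 0, 0, 0, 0],
  [255, 0, 0, 0, 0, 0, 0],
])

```text
clock: 4.82
eef_pos: [0.5355, -0.1114, 0.0559]
tool_rot: [-1.182, 1.25, -1.25]
contact_force: [-1.0, 0.1, -0.4]
width: -0.0003
```

arm_command([
  [255, 2, 0, 0, 0, 0, 0],
  [255, 0, 0, 0, 0, 0, 0],
])

```text
clock: 4.98
eef_pos: [0.5353, -0.1132, 0.0559]
tool_rot: [-1.182, 1.249, -1.25]
contact_force: [-0.2, 0.6, 0.2]
width: -0.0
```

arm_command([
  [255, 2, 0, 0, 0, 0, 0],
  [255, 0, 0, 0, 0, 0, 0],
])

```text
clock: 5.15
eef_pos: [0.5351, -0.1142, 0.0559]
tool_rot: [-1.181, 1.251, -1.249]
contact_force: [0.6, 5.5, 1.5]
width: -0.0002
```

arm_command([
  [255, 2, 0, 0, 0, 0, 0],
  [255, 0, 0, 0, 0, 0, 0],
])

```text
clock: 5.32
eef_pos: [0.5351, -0.1152, 0.0559]
tool_rot: [-1.18, 1.252, -1.249]
contact_force: [0.8, 11.4, 2.4]
width: 0.0003
```

arm_command([
  [255, 1, 0, 0, 0, 0, 0],
  [255, 0, 0, 0, 0, 0, 0],
])

```text
clock: 5.48
eef_pos: [0.535, -0.1157, 0.0559]
tool_rot: [-1.18, 1.252, -1.248]
contact_force: [1.9, 13.8, 3.9]
width: 0.0002
```

arm_command([
  [255, 2, 0, 0, 0, 0, 0],
  [255, 0, 0, 0, 0, 0, 0],
])

```text
clock: 5.65
eef_pos: [0.5349, -0.1189, 0.0559]
tool_rot: [-1.182, 1.25, -1.249]
contact_force: [0.7, 0.5, -0.3]
width: 0.0002
```

arm_command([
  [255, 2, 0, 0, 0, 0, 0],
  [255, 0, 0, 0, 0, 0, 0],
])

```text
clock: 5.82
eef_pos: [0.5347, -0.1221, 0.0558]
tool_rot: [-1.183, 1.249, -1.25]
contact_force: [-0.1, -0.1, 0.5]
width: -0.0002
```

arm_command([
  [255, 2, 0, 0, 0, 0, 0],
  [255, 0, 0, 0, 0, 0, 0],
])

```text
clock: 5.98
eef_pos: [0.5345, -0.1244, 0.0557]
tool_rot: [-1.183, 1.25, -1.25]
contact_force: [0.4, 0.4, -0.4]
width: -0.0001
```

arm_command([
  [255, 2, 0, 0, 0, 0, 0],
  [255, 0, 0, 0, 0, 0, 0],
])

```text
clock: 6.15
eef_pos: [0.5344, -0.1263, 0.0557]
tool_rot: [-1.183, 1.25, -1.25]
contact_force: [-0.5, -0.3, 0.1]
width: -0.0001
```

arm_command([
  [255, 2, 0, 0, 0, 0, 0],
  [255, 0, 0, 0, 0, 0, 0],
])

```text
clock: 6.32
eef_pos: [0.5342, -0.1276, 0.0557]
tool_rot: [-1.182, 1.251, -1.249]
contact_force: [-0.5, 2.7, 0.5]
width: -0.0
```

arm_command([
  [255, 2, 0, 0, 0, 0, 0],
  [255, 0, 0, 0, 0, 0, 0],
])

```text
clock: 6.48
eef_pos: [0.5342, -0.128, 0.0557]
tool_rot: [-1.18, 1.252, -1.248]
contact_force: [1.9, 11.4, 1.3]
width: 0.0001
```

arm_command([
  [255, 2, 0, 0, 0, 0, 0],
  [255, 0, 0, 0, 0, 0, 0],
])

```text
clock: 6.65
eef_pos: [0.5341, -0.1285, 0.0558]
tool_rot: [-1.179, 1.254, -1.247]
contact_force: [2.6, 21.5, 4.0]
width: -0.0003
```

arm_command([
  [255, 2, 0, 0, 0, 0, 0],
  [255, 0, 0, 0, 0, 0, 0],
])

```text
clock: 6.82
eef_pos: [0.5341, -0.1289, 0.0558]
tool_rot: [-1.177, 1.255, -1.246]
contact_force: [4.4, 31.2, 4.7]
width: 0.0
```

arm_command([
  [255, -14, 0, 0, 0, 0, 0],
  [255, 0, -35, 0, 0, 0, 0],
  [255, 30, 0, 0, 0, 0, 0],
  [255, 30, 0, 0, 0, 0, 0],
  [255, 0, 0, 0, 0, 0, 0],
])

```text
clock: 7.23
eef_pos: [0.5324, -0.1836, 0.0917]
tool_rot: [-1.182, 1.247, -1.254]
contact_force: [0.9, -0.6, -0.2]
width: -0.0002
```

```bash
python3 - <<'E'
from h import *
s=arm.state();print(con(s["eef_pos"]),delta([0,-.1035,.053],[0,-1,0]),s["contact_force"])
E
```

```text
[ 0.00042856 -0.11395498  0.09170779] (array([-10.5,  38.7,  -0.6]), array([-0.003, -0.01 ,  0.002])) [ 0.89756412 -0.61148057 -0.18064102]
```

arm_command([
  [255, -3, 0, 0, 0, -0.01, 0],
  [255, 0, 19, 0, 0, 0, 0],
  [255, 0, 19, 0, 0, 0, 0],
  [255, 0, 0, 0, 0, 0, 0],
  [255, 0, 0, 0, 0, 0, 0],
])

```text
clock: 7.65
eef_pos: [0.5305, -0.1755, 0.0518]
tool_rot: [-1.19, 1.244, -1.239]
contact_force: [-0.3, -0.4, 0.8]
width: -0.0001
```

arm_command([
  [255, -2, 0, 0, 0, 0, 0],
  [255, -2, 0, 0, 0, 0, 0],
  [255, -2, 0, 0, 0, 0, 0],
  [255, -2, 0, 0, 0, 0, 0],
  [255, 0, 0, 0, 0, 0, 0],
])

```text
clock: 8.07
eef_pos: [0.5323, -0.1683, 0.0533]
tool_rot: [-1.187, 1.241, -1.242]
contact_force: [-0.1, 0.1, 0.7]
width: -0.0001
```

arm_command([
  [255, -1, 0, 0, 0, 0, 0],
  [255, 0, 0, 0, 0, 0, 0],
])

```text
clock: 8.23
eef_pos: [0.5321, -0.1676, 0.0529]
tool_rot: [-1.187, 1.242, -1.242]
contact_force: [0.5, 0.4, 0.4]
width: 0.0003
```

arm_command([
  [255, -1, 0, 0, 0, 0, 0],
  [255, 0, 0, 0, 0, 0, 0],
])

```text
clock: 8.4
eef_pos: [0.5321, -0.1666, 0.0527]
tool_rot: [-1.188, 1.242, -1.242]
contact_force: [0.6, 0.5, -0.1]
width: 0.0
```

arm_command([
  [255, -1, 0, 0, 0, 0, 0],
  [255, 0, 0, 0, 0, 0, 0],
])

```text
clock: 8.57
eef_pos: [0.5321, -0.1656, 0.0527]
tool_rot: [-1.188, 1.242, -1.242]
contact_force: [0.1, 0.3, 0.1]
width: 0.0002
```

arm_command([
  [255, -1, 0, 0, 0, 0, 0],
  [255, 0, 0, 0, 0, 0, 0],
])

```text
clock: 8.73
eef_pos: [0.5322, -0.165, 0.0527]
tool_rot: [-1.188, 1.242, -1.243]
contact_force: [-0.8, -2.7, -0.2]
width: 0.0001
```

arm_command([
  [255, -1, 0, 0, 0, 0, 0],
  [255, 0, 0, 0, 0, 0, 0],
])

```text
clock: 8.9
eef_pos: [0.5322, -0.1645, 0.0528]
tool_rot: [-1.189, 1.241, -1.243]
contact_force: [-1.5, -6.5, -0.3]
width: 0.0004
```

arm_command([
  [255, -1, 0, 0, 0, 0, 0],
  [255, 0, 0, 0, 0, 0, 0],
])

```text
clock: 9.07
eef_pos: [0.5322, -0.1641, 0.0528]
tool_rot: [-1.189, 1.241, -1.243]
contact_force: [-2.1, -10.0, -0.7]
width: 0.0002
```

arm_command([
  [255, -1, 0, 0, 0, 0, 0],
  [255, 0, 0, 0, 0, 0, 0],
])

```text
clock: 9.23
eef_pos: [0.5324, -0.1636, 0.0529]
tool_rot: [-1.19, 1.24, -1.244]
contact_force: [-1.9, -12.0, -1.9]
width: 0.0001
```

arm_command([
  [255, -1, 0, 0, 0, 0, 0],
  [255, 0, 0, 0, 0, 0, 0],
])

```text
clock: 9.4
eef_pos: [0.5324, -0.1627, 0.0529]
tool_rot: [-1.189, 1.24, -1.244]
contact_force: [-1.8, -10.8, -1.3]
width: 0.0001
```

arm_command([
  [255, -1, 0, 0, 0, 0, 0],
  [255, 0, 0, 0, 0, 0, 0],
])

```text
clock: 9.57
eef_pos: [0.5324, -0.1608, 0.0528]
tool_rot: [-1.188, 1.242, -1.243]
contact_force: [0.2, -3.6, -0.5]
width: 0.0002
```

arm_command([
  [255, -1, 0, 0, 0, 0, 0],
  [255, 0, 0, 0, 0, 0, 0],
])

```text
clock: 9.73
eef_pos: [0.5324, -0.159, 0.0527]
tool_rot: [-1.188, 1.242, -1.243]
contact_force: [-0.0, -0.2, -0.7]
width: 0.0004
```

arm_command([
  [255, -1, 0, 0, 0, 0, 0],
  [255, 0, 0, 0, 0, 0, 0],
])

```text
clock: 9.9
eef_pos: [0.5325, -0.1574, 0.0527]
tool_rot: [-1.187, 1.243, -1.242]
contact_force: [-0.3, 0.6, 0.6]
width: 0.0001
```

arm_command([
  [255, -2, 0, 0, 0, 0, 0],
  [255, -2, 0, 0, 0, 0, 0],
  [255, -1, 0, 0, 0, 0, 0],
  [255, 0, 0, 0, 0, 0, 0],
])

```text
clock: 10.23
eef_pos: [0.5327, -0.1522, 0.0527]
tool_rot: [-1.188, 1.242, -1.242]
contact_force: [0.7, 0.6, -0.2]
width: 0.0002
```

arm_command([
  [255, -1, 0, 0, 0, 0, 0],
  [255, 0, 0, 0, 0, 0, 0],
])

```text
clock: 10.4
eef_pos: [0.5328, -0.1515, 0.0528]
tool_rot: [-1.188, 1.242, -1.242]
contact_force: [0.7, 0.7, -0.2]
width: -0.0002
```

arm_command([
  [255, -1, 0, 0, 0, 0, 0],
  [255, 0, 0, 0, 0, 0, 0],
])

```text
clock: 10.57
eef_pos: [0.5329, -0.1511, 0.0528]
tool_rot: [-1.188, 1.242, -1.243]
contact_force: [-0.6, -2.7, -0.6]
width: 0.0002
```

arm_command([
  [255, -1, 0, 0, 0, 0, 0],
  [255, 0, 0, 0, 0, 0, 0],
])

```text
clock: 10.73
eef_pos: [0.5329, -0.1506, 0.0528]
tool_rot: [-1.188, 1.241, -1.243]
contact_force: [-0.7, -5.9, -0.9]
width: 0.0002
```

arm_command([
  [255, -1, 0, 0, 0, 0, 0],
  [255, 0, 0, 0, 0, 0, 0],
])

```text
clock: 10.9
eef_pos: [0.533, -0.1501, 0.0529]
tool_rot: [-1.189, 1.241, -1.243]
contact_force: [-1.2, -9.0, -1.2]
width: 0.0005
```

arm_command([
  [255, -1, 0, 0, 0, 0, 0],
  [255, 0, 0, 0, 0, 0, 0],
])

```text
clock: 11.07
eef_pos: [0.533, -0.1496, 0.0529]
tool_rot: [-1.19, 1.24, -1.244]
contact_force: [-1.9, -11.7, -1.0]
width: 0.0001
```

arm_command([
  [255, -1, 0, 0, 0, 0, 0],
  [255, 0, 0, 0, 0, 0, 0],
])

```text
clock: 11.23
eef_pos: [0.533, -0.1486, 0.0529]
tool_rot: [-1.189, 1.24, -1.244]
contact_force: [-0.8, -9.7, -0.8]
width: 0.0002
```

arm_command([
  [255, -1, 0, 0, 0, 0, 0],
  [255, 0, 0, 0, 0, 0, 0],
])

```text
clock: 11.4
eef_pos: [0.5331, -0.1467, 0.0528]
tool_rot: [-1.188, 1.242, -1.243]
contact_force: [-1.2, -2.8, -0.5]
width: -0.0001
```

arm_command([
  [255, -1, 0, 0, 0, 0, 0],
  [255, 0, 0, 0, 0, 0, 0],
])

```text
clock: 11.57
eef_pos: [0.5331, -0.1448, 0.0527]
tool_rot: [-1.187, 1.243, -1.243]
contact_force: [0.2, 0.6, -0.5]
width: 0.0
```

arm_command([
  [255, -2, 0, 0, 0, 0, 0],
  [255, -2, 0, 0, 0, 0, 0],
  [255, -1, 0, 0, 0, 0, 0],
  [255, 0, 0, 0, 0, 0, 0],
])

```text
clock: 11.9
eef_pos: [0.5332, -0.1391, 0.0527]
tool_rot: [-1.188, 1.242, -1.242]
contact_force: [0.3, 0.3, -0.4]
width: 0.0
```

arm_command([
  [255, -1, 0, 0, 0, 0, 0],
  [255, 0, 0, 0, 0, 0, 0],
])

```text
clock: 12.07
eef_pos: [0.5334, -0.1384, 0.0527]
tool_rot: [-1.188, 1.242, -1.242]
contact_force: [0.3, 0.6, -0.7]
width: -0.0001
```

arm_command([
  [255, -1, 0, 0, 0, 0, 0],
  [255, 0, 0, 0, 0, 0, 0],
])

```text
clock: 12.23
eef_pos: [0.5334, -0.1376, 0.0527]
tool_rot: [-1.188, 1.242, -1.242]
contact_force: [-0.6, 0.7, 0.7]
width: -0.0001
```

arm_command([
  [255, -1, 0, 0, 0, 0, 0],
  [255, 0, 0, 0, 0, 0, 0],
])

```text
clock: 12.4
eef_pos: [0.5334, -0.137, 0.0528]
tool_rot: [-1.188, 1.242, -1.243]
contact_force: [-0.1, -2.5, 0.2]
width: -0.0008
```

arm_command([
  [255, -1, 0, 0, 0, 0, 0],
  [255, 0, 0, 0, 0, 0, 0],
])

```text
clock: 12.57
eef_pos: [0.5335, -0.1366, 0.0528]
tool_rot: [-1.189, 1.241, -1.243]
contact_force: [-1.0, -6.3, 0.9]
width: -0.0001
```

arm_command([
  [255, -1, 0, 0, 0, 0, 0],
  [255, 0, 0, 0, 0, 0, 0],
])

```text
clock: 12.73
eef_pos: [0.5336, -0.1361, 0.0528]
tool_rot: [-1.189, 1.241, -1.243]
contact_force: [-0.7, -9.7, -0.1]
width: -0.0001
```

arm_command([
  [255, -1, 0, 0, 0, 0, 0],
  [255, 0, 0, 0, 0, 0, 0],
])

```text
clock: 12.9
eef_pos: [0.5336, -0.1356, 0.0529]
tool_rot: [-1.19, 1.24, -1.244]
contact_force: [-0.6, -12.6, -0.8]
width: 0.0002
```

arm_command([
  [255, -1, 0, 0, 0, 0, 0],
  [255, 0, 0, 0, 0, 0, 0],
])

```text
clock: 13.07
eef_pos: [0.5336, -0.1346, 0.0528]
tool_rot: [-1.189, 1.24, -1.244]
contact_force: [-1.3, -7.9, 0.4]
width: -0.0001
```

arm_command([
  [255, -1, 0, 0, 0, 0, 0],
  [255, 0, 0, 0, 0, 0, 0],
])

```text
clock: 13.23
eef_pos: [0.5337, -0.1328, 0.0528]
tool_rot: [-1.188, 1.242, -1.243]
contact_force: [-0.0, -3.9, 0.3]
width: -0.0001
```

arm_command([
  [255, -1, 0, 0, 0, 0, 0],
  [255, 0, 0, 0, 0, 0, 0],
])

```text
clock: 13.4
eef_pos: [0.5337, -0.131, 0.0527]
tool_rot: [-1.187, 1.242, -1.243]
contact_force: [-0.2, -0.5, 0.5]
width: 0.0
```

arm_command([
  [255, -1, 0, 0, 0, 0, 0],
  [255, 0, 0, 0, 0, 0, 0],
  [255, 0, 0, 0, 0, 0, 0],
])

```text
clock: 13.65
eef_pos: [0.5337, -0.1294, 0.0527]
tool_rot: [-1.187, 1.243, -1.242]
contact_force: [-0.2, 0.8, -0.1]
width: 0.0
```

arm_command([
  [255, -1, 0, 0, 0, 0, 0],
  [255, 0, 0, 0, 0, 0, 0],
  [255, 0, 0, 0, 0, 0, 0],
])

```text
clock: 13.9
eef_pos: [0.5338, -0.1285, 0.0527]
tool_rot: [-1.188, 1.242, -1.242]
contact_force: [0.1, -0.7, 0.6]
width: -0.0001
```

arm_command([
  [255, 10, 0, 0, 0, 0, 0],
  [255, 0, -35, 0, 0, 0, 0],
  [255, 0, -35, 0, 0, 0, 0],
  [255, 0, 0, -40, 0, 0, 0],
  [255, 0, 0, -40, 0, 0, 0],
])

```text
clock: 14.32
eef_pos: [0.456, -0.1366, 0.1249]
tool_rot: [-1.185, 1.236, -1.246]
contact_force: [-1.2, -0.6, -1.0]
width: -0.0001
```

```bash
python3 - <<'E'
from h import *
s=arm.state();print(con(s["eef_pos"]),delta([-.005,.085,.12],[0,-1,0]))
print((proj("scene",wor([0,-.036,.09]))-[200,140])*4, (proj("scene",wor([0,-.022,.09]))-[200,140])*4)
im=arm.grab_frame("scene");im=cv2.resize(im[140:280,200:390],None,fx=4,fy=4,interpolation=cv2.INTER_CUBIC)
cv2.imwrite("pics/s5.png",np.clip(255*(im/255.)**.6,0,255).astype(np.uint8))
E
```

```text
[-0.07806357 -0.07057924  0.12492371] (array([-155.4,    5.1,   73.4]), array([-0.007,  0.002,  0.002]))
[[311.12197494 222.12315524]] [[338.43797623 230.72206264]]
```

View pics/s5.png

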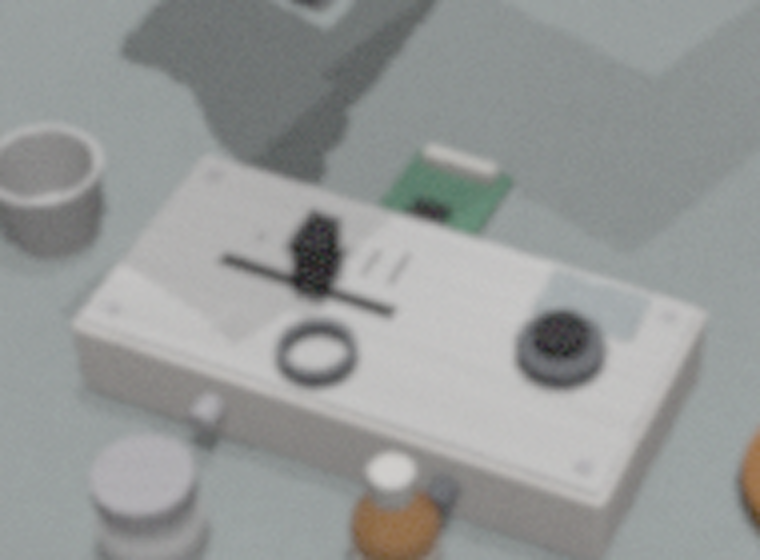

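arm_command([
  [255, -38, 0, 18, 0, 0, 0],
  [255, -38, 0, 18, 0, 0, 0],
  [255, -38, 0, 18, 0, 0, 0],
  [255, -38, 0, 18, 0, 0, 0],
  [255, -2, 0, 1, 0, 0, 0],
])

```text
clock: 14.78
eef_pos: [0.5364, 0.0185, 0.1234]
tool_rot: [-1.185, 1.237, -1.241]
contact_force: [1.3, -1.0, 0.1]
width: -0.0002
```

arm_command([
  [255, 0, 15, 0, 0, 0, 0],
  [255, 0, 15, 0, 0, 0, 0],
  [255, 0, 10, 0, 0, 0, 0],
  [255, 0, 0, 0, 0, 0, 0],
])

```text
clock: 15.12
eef_pos: [0.5309, 0.0136, 0.0807]
tool_rot: [-1.191, 1.245, -1.241]
contact_force: [-0.8, -0.2, -0.4]
width: -0.0
```

```bash
python3 - <<'E'
from h import *
s=arm.state();print(con(s["eef_pos"]),delta([-.0045,.0845,.055],[0,-1,0]))
for d in (0,.01,.02): print((proj("scene",s["eef_pos"]+[0,0,d])-[280,160])*5)
im=arm.grab_frame("scene");im=cv2.resize(im[160:260,280:400],None,fx=5,fy=5,interpolation=cv2.INTER_CUBIC)
cv2.imwrite("pics/s6.png",np.clip(255*(im/255.)**.5,0,255).astype(np.uint8))
E
```

```text
[-0.01024592  0.08293326  0.08066893] (array([-1.6, 25.6,  5.9]), array([0.004, 0.002, 0.   ]))
[[298.41283635 271.11483235]]
[[298.82286984 251.47494381]]
[[299.2389896  231.54353361]]
```

View pics/s6.png

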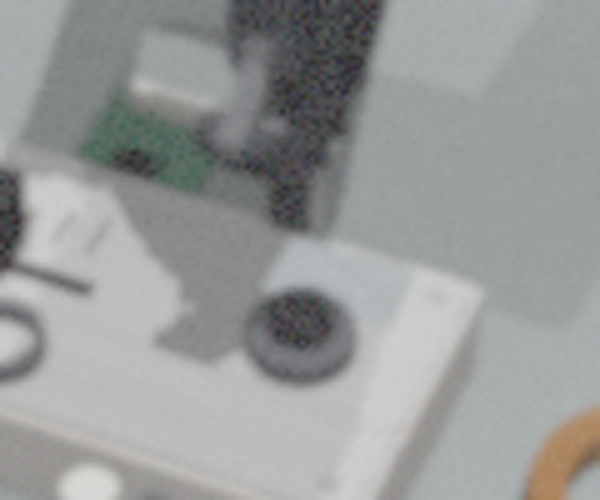

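arm_command([
  [255, -1.5, 0, 6, 0, 0, 0],
  [255, 0, 10, 0, 0, 0, 0],
  [255, 0, 10, 0, 0, 0, 0],
  [255, 0, 5, 0, 0, 0, 0],
  [255, 0, 0, 0, 0, 0, 0],
])

```text
clock: 15.58
eef_pos: [0.5374, 0.0152, 0.0562]
tool_rot: [-1.19, 1.244, -1.241]
contact_force: [-1.8, -0.2, 0.1]
width: -0.0004
```

arm_command([
  [255, 0, 2, 0, 0, 0, 0],
  [255, 0, 2, 0, 0, 0, 0],
  [255, 0, 0, 0, 0, 0, 0],
])

```text
clock: 15.83
eef_pos: [0.5385, 0.0153, 0.0535]
tool_rot: [-1.188, 1.242, -1.242]
contact_force: [0.2, -0.5, -0.5]
width: -0.0002
```

arm_command([
  [255, 0, 2, 0, 0, 0, 0],
  [255, 0, 2, 0, 0, 0, 0],
  [255, 0, 0, 0, 0, 0, 0],
])

```text
clock: 16.08
eef_pos: [0.5385, 0.0153, 0.0495]
tool_rot: [-1.188, 1.242, -1.242]
contact_force: [-0.1, -0.1, 0.2]
width: 0.0
```

arm_command([
  [255, 0, 2, 0, 0, 0, 0],
  [255, 0, 0, 0, 0, 0, 0],
])

```text
clock: 16.25
eef_pos: [0.5385, 0.0153, 0.0475]
tool_rot: [-1.188, 1.243, -1.242]
contact_force: [-0.4, -0.1, -0.4]
width: -0.0001
```

arm_command([
  [255, 0, 2, 0, 0, 0, 0],
  [255, 0, 0, 0, 0, 0, 0],
])

```text
clock: 16.42
eef_pos: [0.5385, 0.0153, 0.0455]
tool_rot: [-1.188, 1.243, -1.242]
contact_force: [0.7, -0.0, 0.5]
width: -0.0002
```

arm_command([
  [255, 0, 2, 0, 0, 0, 0],
  [255, 0, 0, 0, 0, 0, 0],
])

```text
clock: 16.58
eef_pos: [0.5388, 0.0153, 0.0436]
tool_rot: [-1.187, 1.242, -1.242]
contact_force: [-0.3, 0.4, 2.0]
width: -0.0002
```

arm_command([
  [255, 0, 2, 0, 0, 0, 0],
  [255, 0, 0, 0, 0, 0, 0],
])

```text
clock: 16.75
eef_pos: [0.5388, 0.0153, 0.0417]
tool_rot: [-1.187, 1.242, -1.242]
contact_force: [0.7, 0.7, 3.4]
width: 0.0002
```

arm_command([
  [255, 0, 2, 0, 0, 0, 0],
  [255, 0, 0, 0, 0, 0, 0],
])

```text
clock: 16.92
eef_pos: [0.5388, 0.0153, 0.0397]
tool_rot: [-1.187, 1.242, -1.242]
contact_force: [-1.0, -0.2, 4.1]
width: 0.0
```

arm_command([
  [255, 0, 1, 0, 0, 0, 0],
  [255, 0, 0, 0, 0, 0, 0],
])

```text
clock: 17.08
eef_pos: [0.5388, 0.0153, 0.0388]
tool_rot: [-1.187, 1.242, -1.242]
contact_force: [-0.7, -0.1, 4.4]
width: 0.0003
```

arm_command([
  [255, 0, 1, 0, 0, 0, 0],
  [255, 0, 0, 0, 0, 0, 0],
])

```text
clock: 17.25
eef_pos: [0.5389, 0.0154, 0.0384]
tool_rot: [-1.187, 1.242, -1.242]
contact_force: [-2.2, -0.1, 10.7]
width: 0.0
```

arm_command([
  [255, 0, 0.5, 0, 0, 0, 0],
  [255, 0, 0, 0, 0, 0, 0],
  [255, 0, 0, 0, 0, 0, 0],
])

```text
clock: 17.5
eef_pos: [0.5389, 0.0153, 0.0383]
tool_rot: [-1.187, 1.242, -1.243]
contact_force: [-3.5, 1.3, 15.8]
width: 0.0001
```

arm_command([
  [255, 0, -5, 0, 0, 0, 0],
  [255, 0, -20, 0, 0, 0, 0],
  [255, 0, -35, 0, 0, 0, 0],
  [255, 0, -35, 0, 0, 0, 0],
  [255, 0, -20, -20, 0, 0, 0],
])

```text
clock: 17.92
eef_pos: [0.5229, 0.0161, 0.1556]
tool_rot: [-1.182, 1.237, -1.245]
contact_force: [0.6, -0.4, 0.1]
width: -0.0
```

arm_command([
  [255, 0, 0, -40, 0, 0, 0],
  [255, 0, 0, -40, 0, 0, 0],
  [255, 0, 0, -30, 0, 0, 0],
  [255, 0, 0, 0, 0, 0, 0],
  [255, 0, 0, 0, 0, 0, 0],
])

```text
clock: 18.33
eef_pos: [0.4073, 0.0212, 0.1522]
tool_rot: [-1.188, 1.242, -1.242]
contact_force: [0.8, -0.2, -0.2]
width: 0.0001
```

```bash
python3 - <<'E'
from h import *
s=arm.state();print(s["clock"],s["contact_force"],abs(s["qvel"]).max())
im=arm.grab_frame("scene");im=cv2.resize(im[140:300,190:400],None,fx=3.6,fy=3.6,interpolation=cv2.INTER_CUBIC)
print((proj("scene",wor([0,-.036,.09]))-[190,140])*3.6)
cv2.imwrite("pics/s7.png",np.clip(255*(im/255.)**.6,0,255).astype(np.uint8))
E
```

```text
18.3333 [ 0.77967839 -0.1757589  -0.20971371] 0.0722852126737445
[[316.00977744 199.91083972]]
```

View pics/s7.png

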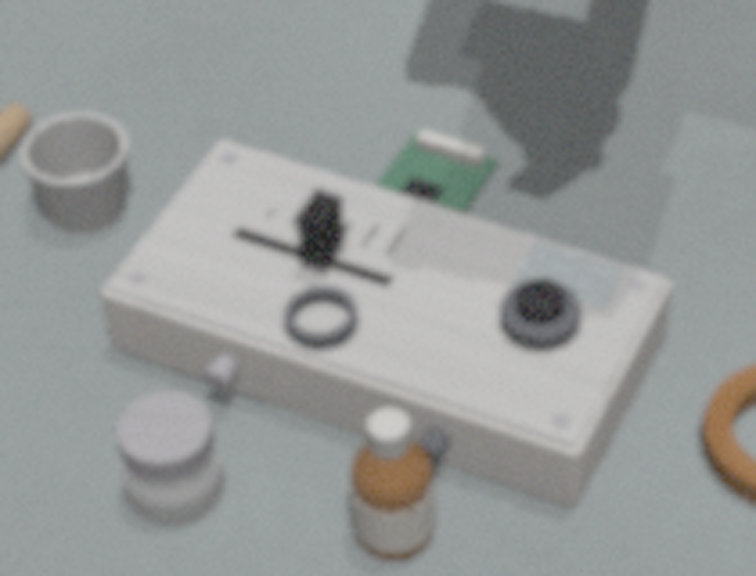

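The knob top is at about (322, 200) in this crop; the third click should show at (316, 200). The button is up at (540, 300), and the other items in view have not moved.

```bash
python3 -c "
from workcell import arm
print(arm.sign_off())"
```

```text
the job is handed in; nothing more can be done
None
```

The lever is at the third click, the setting is stored, and the arm is clear. I handed the job in at about 18.4 s of the 69 s allowed.

- **Dim stop:** I pushed the lever's bright side with the shut fingers. It started at the first click, snapped back once, and then held firm at 31 N.
- **Third click:** Pushing from the dim side, I felt three separate rises to about 12 N. After each one the force fell to nothing. I stopped after the third, and the finger never touched the knob again.
- **Store button:** It went down its full 6 mm and met its stop at 11–16 N. I then let it go.

**Last checks:** In the final picture the knob is within about 3 mm of where the third click should be, and the button looks up. The items in view around the controller have not moved. The wrist force reads only noise, about 1 N.

**What disagreed:** The visible end of the shut fingers was about 20 mm higher than the reported tool point. Because of this, my first pass at the lever went over the top of the knob without touching it. I lowered the tool and the rest went as planned. The wrist force never went above about 32 N in any reading.

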